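# Clamp a jam jar in the ratchet jar clamp and keep the trigger squeezed

### The job

The lid of the red jam jar is stuck: stand the jar upright on the round rubber mat of the jar clamp, between its two V jaws, and let go of it. Then pump the orange trigger back against the black grip, stroke by stroke and without pushing the bar or its jaw by hand, until the sprung jaw holds the jar against the fixed jaw with its coil spring clearly squeezed but never flat, so that the glass is not crushed. Finish still holding the trigger squeezed, so that I can twist the lid off, and leave the other things where they are.

Things in the scene. Friction and masses are not known exactly. Their poses are not given: they have to be found in the camera images.
- jam_jar: The glass jar of red strawberry jam with a white lid: upright, round, body 66 to 69 mm in diameter, lid 64 mm in diameter, 99 mm high, 0.3 to 0.6 kg. Origin: centre of its underside; z up; yaw means nothing.
- brown_lid_jar: Bystander: a jar with a dark brown lid and pale brown filling, 70 x 75 mm, 112 mm high, stands near the jam jar (the two may change places). Origin: centre of its underside.
- clamp: The jar clamp, fixed to the worktop, 384 x 110 mm, 146 mm high: pale wooden board 16 mm thick and, in order along its own x, black grip, orange trigger, blue housing with a sliding toothed bar, V jaw on a coil spring, round rubber mat, fixed V jaw, all on its centre line (y = 0). Origin: under the centre line, 180 mm from the grip end; x points to the jar end, which lies to the robot's left; z up.
- seat (a point): Where the jam jar stands when it touches both faces of the fixed V: centre of the rubber mat's top, 18 mm above the worktop, clamp x = +124 mm. Axes as the clamp's. Best put the jar down some 10 mm short of the seat (towards the moving jaw) and within 6 mm of the centre line: the closing jaw then pushes it home and centres it.
- fixed_jaw: The fixed V jaw of dark steel with rubber lining at the far end of the clamp. Origin: its V's apex at the board's top; the V opens towards the trigger (clamp -x). Both jaws are 90 degree Vs, reach from 22 to 68 mm above the worktop and 40 mm to each side of the centre line, so the lid of a jar stands well above them.
- spring_jaw: The moving V jaw of dark steel with rubber lining, carried on the coil spring at the front of the bar; opens towards clamp +x. It moves as the bar advances; squeezing its spring makes it lag. Not to be touched by the robot.
- jaw_v (a point): Apex of the moving V, 43 mm above the worktop. The moving jaw begins to bear on a jam jar that rests in the fixed V when this point is about 47 mm (along clamp x) behind the seat.
- ratchet_bar: The toothed steel bar, 12 mm wide and 10 mm high, 35 mm above the worktop, with the spring cup at its front; carries the spring and the moving jaw. Not to be touched by the robot.
- trigger_blade: The orange trigger blade: 10 mm thick (along clamp x), 20 mm wide, pivoted 73 mm above the worktop at own x = -45 mm of the clamp and standing up to about 140 mm. At rest it leans 0.21 rad towards the jar, fully squeezed 0.21 rad towards the grip.
- trigger_front (a point): Point on the trigger's front face (towards the jar), 45 mm up the blade from its pivot, about 116 mm above the worktop. It lies at own x = -31 mm of the clamp at rest and goes back to about -50 mm at full squeeze.
- grip (a point): Centre of the fixed black grip 115 mm above the worktop, clamp x = -71 mm. The grip is 15 mm thick (along clamp x), 26 mm wide, leans 0.21 rad back and ends 146 mm above the worktop. At this height grip and trigger together measure about 48 mm along clamp x at rest, 29 mm when fully squeezed. Nothing else stands round them at this height.
- trigger (a joint): Angle of the trigger: 0 at rest (its spring brings it back), 0.42 rad when fully squeezed, at its stop. Takes 2 to 6 N at trigger_front while the jaw is free, up to 15 N when it presses hard. Each full stroke (squeezed past 0.38, let back below 0.1) drives the bar on by one 6 mm tooth through a pawl.
- bar (a joint): How far the bar has advanced, 0 to 0.060 m; it starts between 0.002 and 0.016, and the jaw meets a jar in the fixed V at about 0.037. It moves in the last two thirds of a squeeze; let back, a second pawl keeps it, but a pressing jaw then yields about 2 mm.
- spring (a joint): How far the coil spring behind the moving jaw is squeezed: 0 free (14 mm of coil in sight between cup and jaw), 0.010 m flat. 2 N per mm, after 2 N of preload. It is zero until the jaw bears on a jar that cannot give way.
- kitchen_timer: Bystander: red and white wind-up kitchen timer, 67 mm in diameter, 54 mm high. Origin: centre of its underside.
- opener_1: Bystander: tin opener with a dark green handle, 174 mm long, lies on the worktop. Origin: centre of its underside.
- tape_2: Bystander: roll of brown tape, 90 mm in diameter, 48 mm high, lies flat. Origin: centre of its underside.

How it is judged (in metres and radians):
On the way, in this order (a step that is already met when the one before it is completed fails the run):
1. the jam jar stands upright on the mat between the jaws and is let go (horizontal distance between jam_jar and seat below 0.022 m and z of jam_jar in the frame of seat between -0.004 and 0.006 m and angle between jam_jar's own z axis and vertical below 0.1 rad and contact force between the fingers and jam_jar below 0.5 N), for 0.2 s.
2. the trigger is squeezed (value of joint trigger above 0.2 rad and contact force between the fingers and trigger_blade above 0.5 N).
3. the trigger is let back for another stroke (value of joint trigger below 0.12 rad).
At the end, for the whole second after the job is handed in: The jam jar stands upright (within 0.1 rad) on the mat within 8 mm of the seat, pressed on by both V jaws (3 to 35 N), the spring squeezed between 1.5 and 9 mm, not touched by the robot, while the robot still holds the trigger squeezed (more than 0.12 rad, more than 1 N on the blade) (horizontal distance between jam_jar and seat below 0.008 m and z of jam_jar in the frame of seat between -0.004 and 0.006 m and angle between jam_jar's own z axis and vertical below 0.1 rad and value of joint spring between 0.0015 and 0.009 m and contact force between jam_jar and spring_jaw between 3 and 35 N and contact force between jam_jar and fixed_jaw above 3 N and contact force between the fingers and jam_jar below 0.5 N and value of joint trigger above 0.12 rad and contact force between the fingers and trigger_blade above 1 N); the arm keeps its last pose, push and grip.
It fails at once if the spring squeezed flat: the jar is being crushed (value of joint spring above 0.0096 m or contact force between jam_jar and spring_jaw above 60 N).
It fails at once if the bar or its jaw pushed by hand (contact force between any of the fingers, the arm and ratchet_bar above 3 N).
It fails at once if the jam jar tipped over (angle between jam_jar's own z axis and vertical above 0.6 rad).
It fails at once if the brown-lidded jar, the timer, the tin opener or the roll of tape shifted by more than 30 mm (distance of any of brown_lid_jar, kitchen_timer, opener_1, tape_2 from where it was at the start of the episode above 0.03 m).
It also fails if it takes over 58 s, if anything falls off the work surface, if the arm or the gripper's body presses on something with over 40 N, if the wrist force passes 120 N, or if a joint passes its speed limit or range.

### The arm

A 6-joint arm with a two-finger parallel gripper is mounted at the origin on a cart in front of the work surface, level with it; the furniture and walls round the work are solid. World frame = base frame: x ahead of the robot, y to its left, z up, the work surface at z = 0. Lengths are in mm, angles in rad, forces in N, time in s.
With the tool pointing down it reaches from about 300 to 775 mm from the base axis. Payload 14.6 kg.
Tool frame: the origin (TCP) lies at the very end of the fingers, on their centre line; the grasp point (between the pads) lies 19 mm behind it; z points along the fingers, y is the line along which they close (so a half turn about z gives the same grasp; the last joint's range is limited). The gripper opens to 94 mm and grips with 3 to 60 N. Pads are 16 mm wide; open, the fingers measure 119 mm over their backs; the gripper's body (75 mm by 177 mm) begins 78 mm behind the grasp point.
Start: joints at [-1.368, 0.3, 1.521, -0, 1.321, -0.067], TCP at [146.59, -530.095, 205.446] pointing down, gripper open.
Joint ranges: [-3.03, 3.03], [-0.79, 2.21], [0.23, 2.52], [-1.04, 4.18], [0, 3.07], [-2.55, 2.55]. Speed limits (rad/s): [2.22, 2.22, 2.57, 3.14, 3.14, 3.14].

### API

Orientations are given as [roll, pitch, yaw] about the fixed x, y, z axes, in that order (R = Rz(yaw) Ry(pitch) Rx(roll)).
In Python, from cell import manip, eyes, ticket gives the robot as it stands. The module is installed in compiled form; this text tells all that it offers.
- The arm moves only by the tool arm_command, never from a script. Its argument "plan" is a list of rows, each a list of 5 numbers: the opening, from -1 (shut) to 1 (fully open), then the shift along the tool's x, y, z in m, then the turn about the tool's z in rad. In form: [[jaw, dx, dy, dz, roll], ...]. A call has 1 to 20 rows; each row shifts and turns the commanded pose from where the row before left it, along the tool's axes as they then stand; what a row does not reach is not made up. A row lasts 1/8 s, in which the tool goes at most 62.5 mm and 10.7 degrees, less where a joint would pass 70% of its speed; a pose out of reach is approached as far as the arm can. A call is refused whole if a number of a shift passes 0.0625 or a number of a turn 0.188, either way. A call with a gripper value outside its range is refused whole. The fingers move at their own pace and stop on an object; "newtons" is the grip in N (left out, the last holds). Time passes only in rows, so rows that do not move let the fingers close. It gives the time, the measured TCP pose, the force, the opening and the grip force at its end, in the units of the state.
- manip.read_state(): the state, without advancing time (a new reading comes with each control period).
- eyes.camera(name): name is "scene" or "side" or "wrist"; returns a dict with "img" (420x560x3 uint8, blue, green, red), "z_map" (420x560 float32, mm along the optical axis (not along the pixel's ray), 0 where there is no reading), "fx", "fy", "cx", "cy" (pixels), "eye" and "orientation" of the camera in the world. Camera axes: x right, y down, z forward; pixel columns grow to the right and rows downward; lengths in mm; the calibration is good to about 2 mm. A picture is of the moment at which its call begins.
- ticket.sign_off(): hands the job in; it is judged then, once.
The state is a dict: "clock": time; "joints": joint angles; "qd": joint speeds; "effort": joint torques, N m; "eef_pos": TCP position; "eef_rot": TCP orientation; "wrist_force": force on the tool from outside, world axes, zero at the start; "moment": the same for the moment, N m; "finger_gap": finger opening in mm; "finger_force": force on a finger pad.
Only numpy, scipy, OpenCV 4.12 (cv2) and the standard library are available. Lean on these libraries where they do the work, as an engineer would, in place of code of your own. Each camera call takes 0.05 s, during which the arm holds its last target. There are 200 camera calls.

## Working session

There is one attempt and no reset: what is moved stays moved. The work goes in short steps, Python scripts to look and compute and a tool call to move; the robot and the scene stay as the last step left them, time stands still between calls to the robot, and variables do not carry over. Pictures are saved under pics/ and viewed, at most 10 in all, crops included, and the job is handed in when it is done.

Besides the shell and the picture viewer there is one more tool, called after ">>>" as name(argument=value, ...), one argument or row to a line, values as JSON. arm_command: Moves the arm, as the interface text tells. Its arguments: {"type":"object","properties":{"plan":{"type":"array"},"newtons":{"type":"number"}},"required":["plan"]}

```bash
mkdir -p pics
cat > h.py <<'E'
import numpy as np, cv2
from scipy.spatial.transform import Rotation as R
from cell import manip, eyes, ticket
def cam(n):
    c=eyes.camera(n); c['R']=None
    o=np.array(c['orientation'],float)
    c['R']=o if o.shape==(3,3) else R.from_euler('xyz',o).as_matrix()
    return c
def cloud(c):
    z=c['z_map']; v,u=np.mgrid[:z.shape[0],:z.shape[1]]
    p=np.stack([(u-c['cx'])/c['fx']*z,(v-c['cy'])/c['fy']*z,z],-1)
    P=p@c['R'].T+np.array(c['eye']); P[z==0]=np.nan
    return P
E
python3 - <<'E'
from h import *
ims=[]
for n in ['scene','side']:
    c=cam(n); np.savez(n+'.npz',**{k:np.array(v) for k,v in c.items()})
    print(n,c['eye'],c['orientation'],c['fx']); ims.append(c['img'])
    cv2.imwrite(f'pics/{n}0.png',c['img'])
print(manip.read_state())
E
```

```text
scene [-337.78516444  883.05388054 1338.02804094] [-2.34428821 -0.01103125 -2.38135791] 535.3064594448783
side [ -105.5115892  -1175.74188855   972.98760411] [-2.16932287  0.02191241 -0.51649233] 505.172089629257
{'clock': 0.1, 'joints': array([-1.36755999e+00,  3.00390312e-01,  1.52150509e+00,  3.16337811e-06,
        1.32070244e+00, -6.65970536e-02]), 'qd': array([ 0.00017685, -0.00169315, -0.00224785, -0.00061569, -0.00076127,
        0.00090866]), 'effort': array([ 9.22985819e-04, -5.32644224e+01, -3.53283870e+01,  7.09332875e-02,
        2.35018943e-02, -6.46865396e-05]), 'eef_pos': array([ 146.56687841, -529.87228989,  204.96279033]), 'eef_rot': array([-3.14058989e+00, -6.99508353e-05,  2.69832569e-01]), 'wrist_force': array([-0.54061102, -0.28795541, -0.76339919]), 'moment': array([0.02798962, 0.01044076, 0.00572723]), 'finger_force': 0.0, 'finger_gap': 93.75540464826028}
```

View pics/scene0.png

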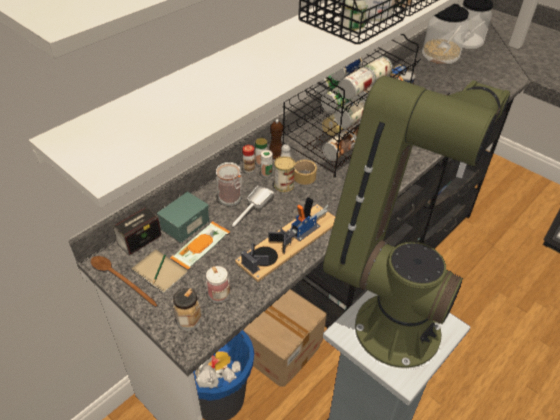

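View pics/side0.png

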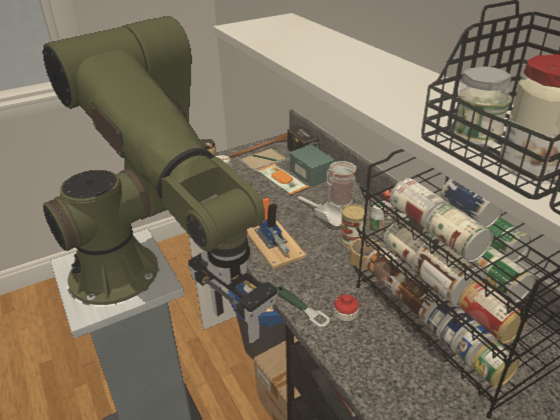

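The scene view shows the jam jar (white lid) at about (217,275), the brown-lidded jar at (186,300), and the clamp board running from (245,268) to (335,215), with the orange trigger near (308,207). The side view shows the trigger at (267,205), the tin opener at (300,305) and the timer at (346,306).

Run:
```python
from h import *
d={n:dict(np.load(n+'.npz')) for n in ['scene','side']}
c=d['scene'];P=cloud(c);hsv=cv2.cvtColor(c['img'],cv2.COLOR_BGR2HSV)
def box(m,u0,v0,u1,v1):
    b=np.zeros(m.shape,bool);b[v0:v1,u0:u1]=1;return m&b
def st(name,m):
    q=P[m];print(name,len(q),q.mean(0).round(1),q.min(0).round(1),q.max(0).round(1))
z=P[...,2]
for n,b,lo,hi in [('jam',(200,255,235,305),94,104),('brown',(170,280,205,330),106,118)]:
    m=box((z>lo)&(z<hi),*b);q=P[m];
    (cx,cy),r=cv2.minEnclosingCircle(q[:,:2].astype(np.float32));print(n,m.sum(),cx,cy,r,np.median(q[:,2]))
m=box((z>11)&(z<20)&(hsv[...,1]>50)&(hsv[...,2]>90),230,190,350,285)
r=cv2.minAreaRect(P[m][:,:2].astype(np.float32));print('board',m.sum(),r,cv2.boxPoints(r).round(0).tolist(),np.median(z[m]))
m=box((hsv[...,0]<15)&(hsv[...,1]>180)&(hsv[...,2]>120)&(z>70)&(z<150),280,185,345,240);st('trig',m)
print(P[m][np.argsort(z[m])][::6].round(0).tolist())
m=box((hsv[...,2]<60)&(z>90)&(z<150),285,185,345,240);st('grip',m)
c=d['side'];P=cloud(c);hsv=cv2.cvtColor(c['img'],cv2.COLOR_BGR2HSV);z=P[...,2]
m=box((hsv[...,0]<15)&(hsv[...,1]>180)&(z>70)&(z<150),255,190,285,235);st('trig side',m)
m=box((hsv[...,2]<60)&(z>90)&(z<155),255,190,285,235);st('grip side',m)
m=box((z>11)&(z<20)&(hsv[...,1]>50)&(hsv[...,2]>90),235,210,310,275);st('board side',m)
r=cv2.minAreaRect(P[m][:,:2].astype(np.float32));print(r,cv2.boxPoints(r).round(0).tolist())
big=[cv2.resize(d['scene']['img'][170:340,150:350],None,fx=3.9,fy=3.5)]
cv2.imwrite('pics/crop1.png',big[0])
```

```text
jam 275 465.2204284667969 280.98150634765625 32.20596694946289 98.91324599307018
brown 375 458.6731262207031 402.23736572265625 35.511077880859375 112.29459959653491
board 1119 ((504.133056640625, -49.281585693359375), (376.2376403808594, 381.3668518066406), 59.72579574584961) [[245.0, -116.0], [574.0, -308.0], [764.0, 17.0], [434.0, 209.0]] 15.902852656729465
trig 46 [451.6 -76.6 112.4] [443.  -94.5  76.6] [463.6 -65.6 147.1]
[[452.0, -79.0, 77.0], [457.0, -80.0, 81.0], [450.0, -81.0, 90.0], [446.0, -76.0, 106.0], [450.0, -80.0, 115.0], [447.0, -75.0, 129.0], [452.0, -76.0, 138.0], [447.0, -70.0, 141.0]]
grip 100 [ 450.7 -108.4  121.5] [ 439.6 -125.5   90.8] [464.9 -96.6 149.9]
trig side 1 [451.9 -79.2 109.1] [451.9 -79.2 109.1] [451.9 -79.2 109.1]
grip side 107 [ 450.8 -122.7  121.3] [ 439.4 -131.2   91.2] [ 462.  -110.9  146.9]
board side 900 [ 444.  -156.9   15.9] [ 393.6 -228.9   11.1] [510.5 -27.7  19.9]
((452.773193359375, -129.39413452148438), (199.11376953125, 112.37266540527344), 87.18417358398438) [[392.0, -226.0], [504.0, -232.0], [514.0, -33.0], [402.0, -27.0]]
```

View pics/crop1.png

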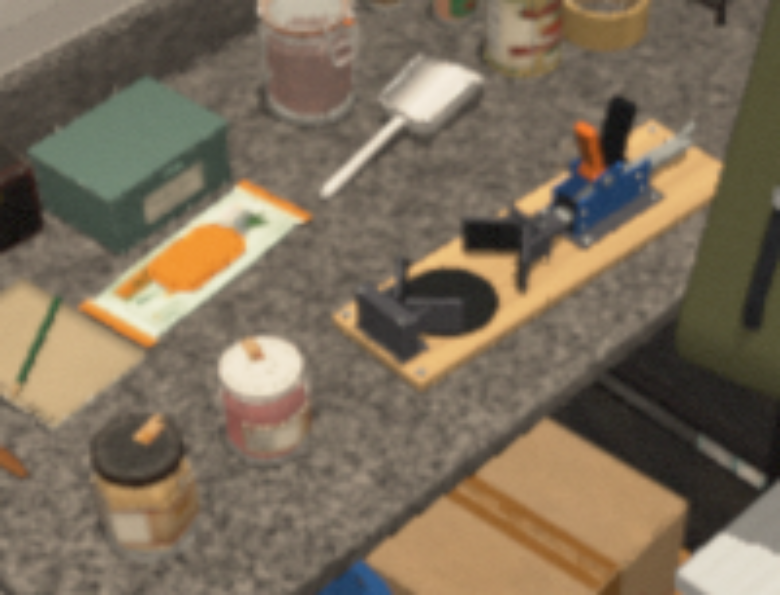

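The crop shows the clamp clearly. The fixed jaw is at (395,320), the mat at (445,300), the moving jaw at (530,240), the trigger at (590,150) and the grip at (618,130). The jam jar is at (265,395), with the brown-lidded jar to its lower left.

Run:
```python
from h import *
c=dict(np.load('scene.npz'));P=cloud(c);hsv=cv2.cvtColor(c['img'],cv2.COLOR_BGR2HSV);z=P[...,2]
m=((z>10)&(z<21)&(hsv[...,0]<25)&(hsv[...,1]>70)&(hsv[...,2]>90)).astype(np.uint8)
m[:190]=0;m[285:]=0;m[:,:230]=0
n,l,s,ce=cv2.connectedComponentsWithStats(m,connectivity=8)
k=[i for i in range(1,n) if s[i][4]>60];print([(s[i].tolist()) for i in k])
q=P[np.isin(l,[i for i in k if P[l==i][:,0].mean()<520])]
r=cv2.minAreaRect(q[:,:2].astype(np.float32));print(r,cv2.boxPoints(r).round(1).tolist())
# edges: per y bin min/max x
e=[]
for y in range(-150,150,20):
    b=q[abs(q[:,1]-y)<10]
    if len(b)>8: e.append((y,len(b),b[:,0].min().round(1),b[:,0].max().round(1)))
print(e)
# side far-left trims / mat
m=(z>12)&(z<24)&(hsv[...,2]<50);m[:235]=0;m[280:]=0;m[:,:240]=0;m[:,290:]=0
print('mat',m.sum(),P[m].mean(0),P[m].min(0),P[m].max(0))
m=(z>40)&(z<75)&(hsv[...,2]<90);m[:215]=0;m[280:]=0;m[:,:235]=0;m[:,300:]=0
n,l,s,ce=cv2.connectedComponentsWithStats(m.astype(np.uint8))
for i in range(1,n):
    if s[i][4]>10:
        Q=P[l==i];print('jaw',len(Q),Q.min(0).round(),Q.max(0).round(),Q.mean(0).round())
```

```text
[[310, 205, 13, 11, 71], [235, 213, 100, 68, 1106]]
((457.9928894042969, -29.936843872070312), (390.11273193359375, 116.75547790527344), 87.3079605102539) [[390.5, -222.0], [507.1000061035156, -227.5], [525.5, 162.1999969482422], [408.79998779296875, 167.60000610351562]]
[(-150, 40, np.float64(395.6), np.float64(441.5)), (-130, 39, np.float64(396.6), np.float64(427.1)), (-110, 38, np.float64(397.6), np.float64(426.2)), (-90, 41, np.float64(398.2), np.float64(427.3)), (-70, 30, np.float64(400.3), np.float64(429.0)), (-50, 49, np.float64(400.9), np.float64(456.0)), (-30, 63, np.float64(401.6), np.float64(455.4)), (-10, 57, np.float64(402.0), np.float64(472.5)), (10, 88, np.float64(405.1), np.float64(518.5)), (30, 128, np.float64(405.9), np.float64(515.7)), (50, 79, np.float64(403.0), np.float64(518.8)), (70, 44, np.float64(405.9), np.float64(520.2)), (90, 30, np.float64(408.3), np.float64(506.1)), (110, 50, np.float64(409.3), np.float64(450.6)), (130, 54, np.float64(410.9), np.float64(518.6))]
mat 164 [466.2078801   67.19259616  18.06138855] [430.14392038  42.97228499  12.03522   ] [502.60626424  98.08543146  23.82900929]
jaw 32 [441. -76.  40.] [474. -50.  59.] [458. -59.  51.]
jaw 198 [421. -37.  40.] [500.  37.  70.] [460.   8.  56.]
jaw 252 [425.  98.  40.] [502. 161.  74.] [456. 134.  58.]
```

>>> arm_command(
  plan=[
    [1,0,0,0,-0.179],
    [1,0,0,0,-0.179],
    [1,0,0,0,-0.179],
    [1,0,0,0,-0.179],
    [1,0,0,0,-0.179],
    [1,0,0,0,-0.179],
    [1,0,0,0,-0.179],
    [1,0.035,0.035,0,0],
    [1,0.035,0.035,0,0],
    [1,0.035,0.035,0,0],
    [1,0.035,0.035,0,0],
    [1,0.035,0.035,0,0],
    [1,0.035,0.035,0,0],
    [1,0.035,0.035,0,0],
    [1,0.035,0.035,0,0],
  ],
  newtons=25,
)

```text
clock: 1.98
eef_pos: [440.7, -262.5, 205.3]
eef_rot: [-3.141, -0.0, 1.523]
wrist_force: [-0.4, -0.5, 0.0]
finger_gap: 93.8
finger_force: 0.0
```

>>> arm_command(
  plan=[
    [1,0.045,0,0,0],
    [1,0.045,0,0,0],
    [1,0.045,0,0,0],
    [1,0.045,0,0,0],
    [1,0.045,0,0,0],
    [1,0.045,0,0,0],
    [1,0.045,0,0,0],
    [1,0.045,0,0,0],
    [1,0.045,0,0,0],
    [1,0.045,0,0,0],
    [1,0.045,0,0,0],
    [1,0.025,0,0,0],
    [1,0.01,0,0,0],
    [1,0,0,0,0],
  ],
)

```text
clock: 3.72
eef_pos: [465.0, 265.3, 205.2]
eef_rot: [-3.141, 0.0, 1.523]
wrist_force: [-0.0, -0.8, 0.2]
finger_gap: 93.6
finger_force: 0.0
```

>>> arm_command(
  plan=[
    [1,0.0157,-0.0005,0,0],
    [1,0,0,0.02,0],
    [1,0,0,0,0],
  ],
)

```text
clock: 4.1
eef_pos: [465.0, 281.0, 184.5]
eef_rot: [-3.14, 0.001, 1.522]
wrist_force: [0.3, -0.7, 0.3]
finger_gap: 94.2
finger_force: 0.0
```

Run:
```python
from h import *
c=cam('wrist');P=cloud(c);z=P[...,2];cv2.imwrite('pics/w1.png',c['img'])
for lo,hi,yy in [(95,103,(220,342)),(108,118,(345,460))]:
    q=P[(z>lo)&(z<hi)&(P[...,1]>yy[0])&(P[...,1]<yy[1])&(P[...,0]>400)&(P[...,0]<530)]
    print(len(q), cv2.minEnclosingCircle(q[:,:2].astype(np.float32)) if len(q) else 0)
print(manip.read_state()['eef_pos'])
```

```text
5020 ((467.9257507324219, 277.5218505859375), 31.983245849609375)
8355 ((461.53961181640625, 400.0916748046875), 33.59862518310547)
[465.33903004 281.12905053 185.45169702]
```

View pics/w1.png

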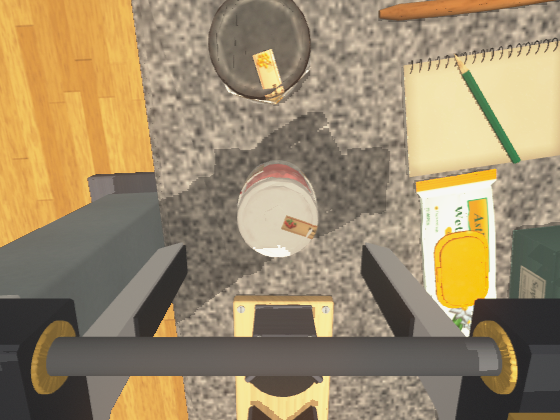

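The wrist view shows the white lid centred at (278,215), between the open fingers. The brown lid is clear above it at (260,47). The two cameras agree on the jar position to about 3 mm, so I'll average them, descend and grip.

>>> arm_command(
  plan=[
    [1,-0.0015,0.0015,0.035,0],
    [1,0,0,0.035,0],
    [1,0,0,0.03,0],
    [1,0,0,0.02,0],
    [1,0,0,0.012,0],
    [1,0,0,0,0],
    [-1,0,0,0,0],
    [-1,0,0,0,0],
    [-1,0,0,0,0],
    [-1,0,0,0,0],
    [-1,0,0,0,0],
  ],
  newtons=25,
)

```text
clock: 5.52
eef_pos: [467.2, 279.8, 54.0]
eef_rot: [3.14, -0.001, 1.523]
wrist_force: [1.6, -0.5, 5.1]
finger_gap: 67.5
finger_force: 25.0
```

>>> arm_command(
  plan=[
    [-1,0,0,-0.015,0],
    [-1,0,0,-0.025,0],
    [-1,0,0,-0.03,0],
    [-1,0,0,-0.02,0],
    [-1,-0.02,-0.002,0,0],
    [-1,0,0,0,0],
  ],
)

```text
clock: 6.28
eef_pos: [463.2, 258.2, 142.9]
eef_rot: [-3.14, 0.001, 1.522]
wrist_force: [-0.4, -0.3, -4.0]
finger_gap: 67.5
finger_force: 25.0
```

Run:
```python
from h import *
print(manip.read_state()['eef_pos'])
def board(c):
    P=cloud(c);z=P[...,2];hsv=cv2.cvtColor(c['img'],cv2.COLOR_BGR2HSV)
    return P[(z>9)&(z<22)&(hsv[...,0]<25)&(hsv[...,1]>70)&(hsv[...,2]>90)&(P[...,1]<175)&(P[...,1]>-10)&(P[...,0]>390)&(P[...,0]<540)]
for n in ['wrist','scene']:
    q=board(cam(n));print(n,len(q))
    for y in range(0,180,15):
        b=q[abs(q[:,1]-y)<7]
        if len(b)>8: print(y,len(b),np.percentile(b[:,0],[1,99]).round(1))
    for x in range(410,520,15):
        b=q[abs(q[:,0]-x)<7]
        if len(b)>8: print('x',x,len(b),np.percentile(b[:,1],99.).round(1))
```

```text
[463.21537432 258.20428723 142.85230526]
wrist 1637
15 31 [462.1 516.8]
30 691 [408.7 516.5]
45 665 [408.7 517.7]
60 103 [409.1 518.9]
75 45 [410.1 518.8]
x 410 153 78.9
x 425 166 73.8
x 440 290 54.3
x 455 284 53.7
x 470 256 52.8
x 485 214 51.8
x 500 97 52.9
x 515 86 119.6
scene 689
0 55 [404.2 478.1]
15 79 [403.9 515.3]
30 99 [405.2 516.4]
45 68 [407.5 514.8]
60 40 [405.  517.2]
75 31 [407.8 516.3]
90 22 [409.  498.1]
105 33 [409.7 516.9]
120 45 [411.2 454.4]
135 40 [411.1 520.5]
150 52 [410.3 520.9]
165 61 [414.5 521.2]
x 410 146 160.2
x 425 167 164.9
x 440 90 165.4
x 455 51 164.4
x 470 50 164.1
x 485 39 163.0
x 500 48 161.9
x 515 61 159.2
```

>>> arm_command(
  plan=[
    [-1,-0.027,0.001,0,0],
    [-1,-0.037,0.002,0,0],
    [-1,-0.037,0.002,0,0],
    [-1,-0.037,0.002,0,0],
    [-1,-0.032,0.002,0,0],
    [-1,-0.017,0.001,0,0],
    [-1,0,0,0,0],
  ],
)

```text
clock: 7.25
eef_pos: [464.9, 72.2, 143.2]
eef_rot: [-3.141, -0.0, 1.521]
wrist_force: [0.5, 0.9, -3.3]
finger_gap: 67.2
finger_force: 25.0
```

Run:
```python
from h import *
print(manip.read_state()['eef_pos'])
c=cam('scene');cv2.imwrite('pics/s2.png',cv2.resize(c['img'][150:300,200:360],None,fx=4,fy=4))
```

```text
[464.87661017  72.16532704 143.22158198]
```

View pics/s2.png

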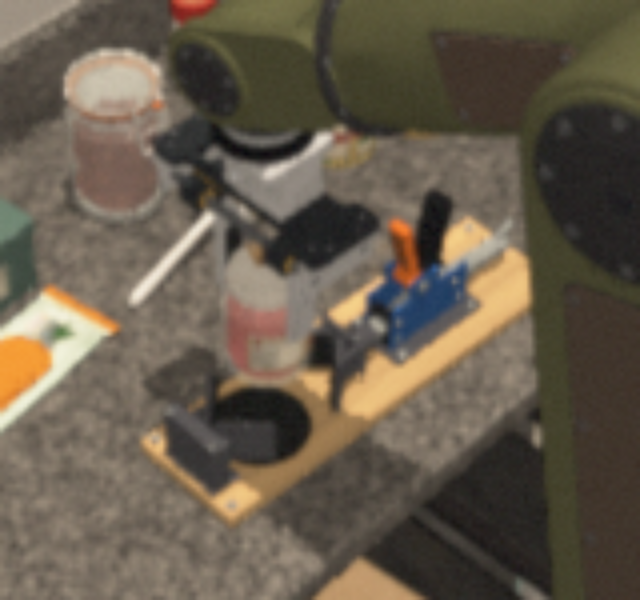

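The jar hangs between the fixed jaw (200,450) and the moving jaw (345,360), above the mat at (262,425), and it is clear of both. I'll lower it.

>>> arm_command(
  plan=[
    [-1,0,0,0.02,0],
    [-1,0,0,0.02,0],
    [-1,0,0,0.015,0],
    [-1,0,0,0.008,0],
    [-1,0,0,0.005,0],
    [-1,0,0,0.001,0],
    [-1,0,0,0,0],
  ],
)

```text
clock: 8.18
eef_pos: [465.1, 72.5, 74.8]
eef_rot: [3.141, -0.0, 1.523]
wrist_force: [-0.4, -0.0, -3.2]
finger_gap: 67.8
finger_force: 25.0
```

>>> arm_command(
  plan=[
    [-1,0,0,0.0015,0],
    [-1,0,0,0.001,0],
    [-1,0,0,0,0],
  ],
)

```text
clock: 8.55
eef_pos: [464.9, 72.5, 72.0]
eef_rot: [3.142, 0.0, 1.523]
wrist_force: [0.1, 0.8, -3.1]
finger_gap: 67.7
finger_force: 25.0
```

>>> arm_command(
  plan=[
    [-1,0,0,0.001,0],
    [-1,0,0,0.0005,0],
    [-1,0,0,0,0],
  ],
)

```text
clock: 8.93
eef_pos: [465.0, 72.5, 71.9]
eef_rot: [3.141, 0.0, 1.523]
wrist_force: [-9.2, -2.0, 19.4]
finger_gap: 67.6
finger_force: 25.0
```

>>> arm_command(
  plan=[
    [1,0,0,0,0],
    [1,0,0,0,0],
    [1,0,0,0,0],
    [1,0,0,0,0],
    [1,0,0,-0.02,0],
    [1,0,0,-0.04,0],
    [1,0,0,-0.04,0],
    [1,0,0,-0.01,0],
    [1,0,0,0,0],
  ],
)

```text
clock: 10.05
eef_pos: [464.8, 72.5, 180.2]
eef_rot: [3.141, -0.0, 1.523]
wrist_force: [0.6, -0.6, -0.6]
finger_gap: 94.3
finger_force: 0.0
```

Run:
```python
from h import *
print(manip.read_state()['eef_pos'])
c=cam('scene');P=cloud(c);z=P[...,2];hsv=cv2.cvtColor(c['img'],cv2.COLOR_BGR2HSV)
q=P[(z>112)&(z<122)&(abs(P[...,0]-465)<45)&(abs(P[...,1]-75)<45)&(hsv[...,1]<60)]
print(len(q),cv2.minEnclosingCircle(q[:,:2].astype(np.float32)),np.median(q[:,2]),q.mean(0))
cv2.imwrite('pics/s3.png',cv2.resize(c['img'][150:300,200:360],None,fx=4,fy=4))
```

```text
[464.83780368  72.52642521 180.16692669]
195 ((461.0760803222656, 72.06865692138672), 35.11620330810547) 116.77572689432009 [460.4084485   75.34975289 116.74203416]
```

View pics/s3.png

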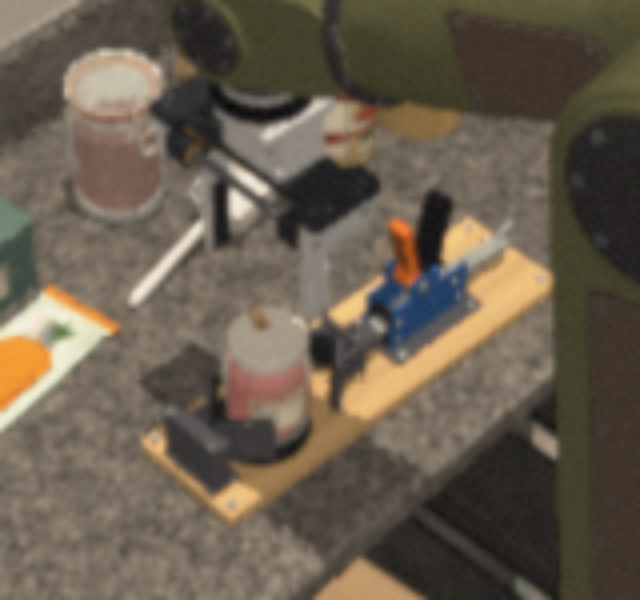

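The jar stands on the mat with its lid top at z=116.8 mm, which is right (18+99), and it has been let go. Next I'll turn the gripper and go over the grip and trigger.

>>> arm_command(
  plan=[
    [1,0,0,-0.02,0.1744],
    [1,0,0,0,0.1744],
    [1,0,0,0,0.1744],
    [1,0,0,0,0.1744],
    [1,0,0,0,0.1744],
    [1,0,0,0,0.1744],
    [1,0,0,0,0.1744],
    [1,0,0,0,0.1744],
    [1,0,0,0,0.1744],
    [1,0,0.0265,0,0],
    [1,0,0.0365,0,0],
    [1,0,0.0365,0,0],
    [1,0,0.0365,0,0],
    [1,0,0.0265,0,0],
    [1,0,0.02,0,0],
    [1,0,0,0,0],
  ],
)

```text
clock: 12.1
eef_pos: [455.8, -110.4, 199.0]
eef_rot: [-3.141, 0.002, -0.049]
wrist_force: [0.4, 0.5, 0.5]
finger_gap: 93.8
finger_force: 0.0
```

Run:
```python
from h import *
s=manip.read_state();print(s['eef_pos'],s['eef_rot'])
for n in ['scene','wrist','side']:
    c=cam(n);P=cloud(c);z=P[...,2];hsv=cv2.cvtColor(c['img'],cv2.COLOR_BGR2HSV)
    m=(abs(P[...,0]-455)<30)&(abs(P[...,1]+95)<45)
    t=P[m&(hsv[...,0]<18)&(hsv[...,1]>150)&(z>85)&(z<148)]
    g=P[m&(hsv[...,2]<60)&(z>85)&(z<150)]
    for k,q in(('trig',t),('grip',g)):
        if len(q)>5: print(n,k,len(q),np.percentile(q,3,0).round(1),np.percentile(q,97,0).round(1))
    if n=='wrist': cv2.imwrite('pics/w2.png',c['img'])
```

```text
[ 455.80660372 -110.43117959  198.97750665] [-3.14098935e+00  2.35593985e-03 -4.85989440e-02]
scene trig 62 [ 444.4 -100.6   86.6] [463.7 -64.9 144.5]
scene grip 111 [ 440.7 -120.4   88.2] [462.1 -98.4 146.4]
wrist trig 927 [449.5 -90.4  88.1] [467.  -72.  141.1]
wrist grip 970 [ 446.4 -121.9   88.6] [ 468.3 -102.2  145.7]
side trig 80 [ 443.9 -103.5   87.8] [463.2 -76.4 139.9]
side grip 115 [ 440.3 -129.8   88.1] [ 461.7 -112.5  144.1]
```

View pics/w2.png

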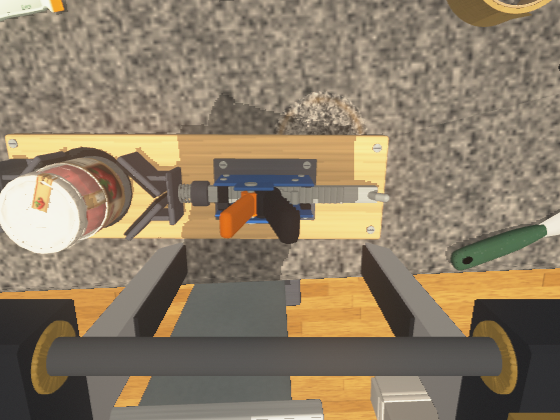

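The wrist view shows the orange trigger (238,215) and the black grip (280,215) between the open fingers. The jar is at (50,205), between the jaws, and the green opener at (500,240) is well clear. I'll descend and try the first stroke.

>>> arm_command(
  plan=[
    [1,0,0,0.03,0],
    [1,0,0,0.03,0],
    [1,0,0,0.025,0],
    [1,0,0,0.01,0],
    [1,0,0,0,0],
    [1,0,0,0,0],
  ],
  newtons=30,
)

```text
clock: 13.0
eef_pos: [456.8, -109.7, 106.4]
eef_rot: [3.141, -0.001, -0.047]
wrist_force: [0.1, -0.8, 0.0]
finger_gap: 93.9
finger_force: 0.0
```

>>> arm_command(
  plan=[
    [-1,0,0,0,0],
    [-1,0,0,0,0],
    [-1,0,0,0,0],
    [-1,0,0,0,0],
    [-1,0,0,0,0],
    [-1,0,0,0,0],
    [-1,0,0,0,0],
  ],
)

```text
clock: 13.88
eef_pos: [456.4, -110.1, 105.7]
eef_rot: [3.141, -0.0, -0.047]
wrist_force: [-2.1, -4.3, 6.5]
finger_gap: 35.7
finger_force: 30.4
```

Run:
```python
from h import *
c=cam('wrist');cv2.imwrite('pics/w3.png',c['img']);np.savez('w3.npz',**c)
```

```text
(no output)
```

View pics/w3.png

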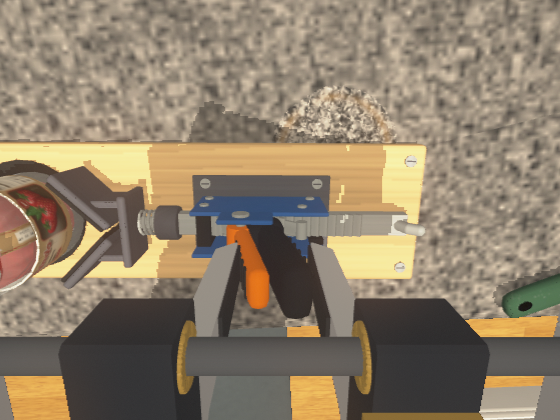

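The wrist view shows the trigger squeezed against the grip between the fingers at (270,275). The moving jaw is at (105,215), its coil spring at (147,222), the cup at (168,222), and the bar tail at (405,228). I can track the stroke from here.

>>> arm_command(
  plan=[
    [1,0,0,0,0],
    [1,0,0,0,0],
    [1,0,0,0,0],
    [1,0,0,0,0],
    [-1,0,0,0,0],
    [-1,0,0,0,0],
    [-1,0,0,0,0],
    [-1,0,0,0,0],
    [-1,0,0,0,0],
    [-1,0,0,0,0],
  ],
)

```text
clock: 15.18
eef_pos: [456.5, -110.1, 105.8]
eef_rot: [3.141, -0.001, -0.047]
wrist_force: [-1.5, -3.5, 5.9]
finger_gap: 35.9
finger_force: 30.4
```

```bash
cat > m.py <<'E'
from h import *
def meas(c,show=False):
    P=cloud(c);g=cv2.cvtColor(c['img'],cv2.COLOR_BGR2GRAY).astype(float);z=P[...,2]
    hsv=cv2.cvtColor(c['img'],cv2.COLOR_BGR2HSV)
    r=g[217:228].mean(0);zz=np.nanmedian(z[217:228],0);Y=np.nanmedian(P[217:228,:,1],0)
    if show:
        for u in range(60,195,3): print(u,int(r[u]),int(zz[u]),Y[u].round(1))
    # jaw blob
    return r,zz,Y
E
python3 - <<'E'
from m import *
a=dict(np.load('w3.npz'));meas(a,True)
c=cam('wrist');np.savez('w4.npz',**c)
print('--4');meas(c,True)
print(manip.read_state()['finger_gap'],manip.read_state()['clock'])
E
```

```text
60 73 51 35.3
63 64 48 35.6
66 83 44 35.5
69 111 41 35.6
72 107 36 36.6
75 104 32 36.2
78 103 29 36.3
81 101 25 36.3
84 67 18 38.3
87 156 18 36.1
90 135 63 8.6
93 114 63 6.7
96 104 63 4.3
99 115 64 2.2
102 116 64 0.7
105 104 63 -1.0
108 87 61 -2.2
111 90 57 -2.3
114 95 53 -2.4
117 85 40 2.4
120 121 61 -10.1
123 128 61 -11.9
126 103 60 -13.4
129 75 56 -13.6
132 76 52 -13.8
135 75 47 -13.6
138 202 44 -14.6
141 146 39 -14.5
144 136 43 -18.6
147 150 44 -20.8
150 141 39 -21.3
153 126 45 -25.5
156 94 46 -28.1
159 93 46 -30.3
162 94 47 -32.3
165 94 46 -34.3
168 95 47 -36.7
171 94 47 -38.6
174 94 46 -40.7
177 73 42 -41.5
180 154 40 -43.0
183 154 40 -45.1
186 154 40 -47.2
189 154 40 -49.5
192 154 40 -51.5
--4
60 71 51 35.5
63 62 47 35.8
66 80 45 35.5
69 109 41 35.5
72 105 36 36.5
75 95 33 36.5
78 87 30 36.1
81 87 63 14.6
84 88 63 12.3
87 103 63 10.4
90 111 64 8.2
93 113 64 6.3
96 100 63 5.3
99 83 61 3.9
102 93 58 3.7
105 99 52 4.0
108 95 45 6.5
111 120 61 -4.1
114 126 61 -5.8
117 100 60 -7.4
120 75 56 -7.8
123 75 51 -7.7
126 75 47 -7.7
129 189 44 -8.2
132 183 39 -8.2
135 197 44 -12.4
138 187 43 -14.4
141 143 42 -16.0
144 147 44 -18.8
147 94 47 -22.0
150 94 47 -24.2
153 94 47 -26.2
156 95 47 -28.4
159 95 47 -30.2
162 95 46 -32.3
165 95 47 -34.5
168 75 44 -35.5
171 152 40 -36.7
174 153 40 -38.9
177 153 40 -40.9
180 153 40 -43.1
183 153 40 -45.1
186 153 40 -47.3
189 153 40 -49.5
192 153 40 -51.7
35.74809742339385 15.225
```

The second stroke moved jaw and cup exactly 6 mm, and about 13.5 mm of free spring is showing. By my estimate the jaw has about 25 mm left before it bears. I'll make two more strokes.

>>> arm_command(
  plan=[
    [1,0,0,0,0],
    [1,0,0,0,0],
    [1,0,0,0,0],
    [1,0,0,0,0],
    [-1,0,0,0,0],
    [-1,0,0,0,0],
    [-1,0,0,0,0],
    [-1,0,0,0,0],
    [-1,0,0,0,0],
    [-1,0,0,0,0],
    [1,0,0,0,0],
    [1,0,0,0,0],
    [1,0,0,0,0],
    [1,0,0,0,0],
    [-1,0,0,0,0],
    [-1,0,0,0,0],
    [-1,0,0,0,0],
    [-1,0,0,0,0],
    [-1,0,0,0,0],
    [-1,0,0,0,0],
  ],
)

```text
clock: 17.73
eef_pos: [456.5, -110.1, 105.8]
eef_rot: [3.141, -0.0, -0.047]
wrist_force: [-1.3, -2.9, 5.9]
finger_gap: 35.7
finger_force: 30.4
```

```bash
cat >> m.py <<'E'
def report():
    c=cam('wrist');r,z,Y=meas(c)
    us=np.arange(40,200)
    cup=[u for u in us if 90<=r[u]<=100 and 45.5<=z[u]<=48.5 and all(abs(r[u+k]-r[u])<4 for k in range(6))]
    f=cup[0];
    back=[u for u in range(f-30,f) if 44.5<z[u]<58 and r[u]<85]
    print('cup front u',f,Y[f].round(1),'jaw back u',back[-1],np.median(Y[back]).round(1),'coil',(np.median(Y[back])-Y[f]).round(1))
    P=cloud(c);q=P[(P[...,2]>112)&(P[...,2]<122)&(P[...,1]>20)&(P[...,1]<130)]
    print('lid',len(q),q.min(0).round(1) if len(q) else '',manip.read_state()['clock'],manip.read_state()['finger_gap'])
E
python3 -c "
from m import *
report()
c=cam('wrist');meas(c,True)" | head -45
```

```text
cup front u 140 -17.1 jaw back u 110 4.4 coil 21.5
lid 0  17.775 35.786134462320966
60 70 53 35.4
63 75 63 26.1
66 91 64 23.9
69 101 64 21.7
72 111 64 19.8
75 108 63 18.3
78 95 63 16.5
81 78 61 15.9
84 70 58 15.3
87 95 54 15.3
90 115 49 16.2
93 120 61 8.0
96 121 61 5.8
99 94 60 4.3
102 74 56 4.1
105 74 53 4.1
108 75 48 4.1
111 99 44 4.3
114 149 43 2.6
117 205 43 0.4
120 140 39 0.4
123 186 44 -3.8
126 188 43 -6.1
129 123 47 -9.5
132 123 46 -11.4
135 123 47 -13.6
138 123 47 -15.6
141 95 46 -17.8
144 95 47 -19.8
147 95 46 -21.9
150 81 45 -23.4
153 124 40 -23.9
156 152 40 -25.9
159 152 41 -28.1
162 152 40 -30.3
165 152 40 -32.3
168 151 40 -34.4
171 151 40 -36.6
174 151 40 -38.7
177 146 41 -40.9
180 144 41 -43.4
183 133 42 -45.9
186 141 40 -47.5
```

>>> arm_command(
  plan=[
    [1,0,0,0,0],
    [1,0,0,0,0],
    [1,0,0,0,0],
    [1,0,0,0,0],
    [-1,0,0,0,0],
    [-1,0,0,0,0],
    [-1,0,0,0,0],
    [-1,0,0,0,0],
    [-1,0,0,0,0],
    [-1,0,0,0,0],
    [1,0,0,0,0],
    [1,0,0,0,0],
    [1,0,0,0,0],
    [1,0,0,0,0],
    [-1,0,0,0,0],
    [-1,0,0,0,0],
    [-1,0,0,0,0],
    [-1,0,0,0,0],
    [-1,0,0,0,0],
    [-1,0,0,0,0],
  ],
)

```text
clock: 20.32
eef_pos: [456.5, -110.2, 105.8]
eef_rot: [3.141, -0.001, -0.047]
wrist_force: [-2.2, -3.3, 5.9]
finger_gap: 36.3
finger_force: 30.6
```

```bash
python3 -c "
from m import *
c=cam('wrist');meas(c,True)
np.savez('w6.npz',**c)
c=cam('scene');P=cloud(c);z=P[...,2];hsv=cv2.cvtColor(c['img'],cv2.COLOR_BGR2HSV)
q=P[(z>112)&(z<122)&(abs(P[...,0]-465)<45)&(abs(P[...,1]-80)<45)&(hsv[...,1]<60)]
print(len(q),cv2.minEnclosingCircle(q[:,:2].astype(np.float32)),np.median(q[:,2]),q.mean(0))
"
```

```text
60 103 63 27.8
63 87 62 26.8
66 71 61 26.1
69 74 57 25.8
72 69 54 25.6
75 83 60 20.1
78 120 61 17.5
81 115 61 15.9
84 81 59 14.5
87 73 56 14.7
90 73 52 14.6
93 74 49 14.7
96 79 44 14.7
99 165 43 13.2
102 195 44 10.7
105 142 39 11.0
108 195 44 6.4
111 127 47 3.2
114 119 47 0.8
117 121 46 -1.2
120 122 47 -3.2
123 123 47 -5.3
126 124 47 -7.4
129 122 47 -9.6
132 112 47 -11.3
135 80 42 -11.7
138 217 40 -13.1
141 217 40 -15.3
144 151 40 -17.4
147 152 40 -19.4
150 152 40 -21.6
153 151 40 -23.6
156 151 40 -25.8
159 151 39 -27.9
162 143 41 -30.4
165 148 42 -33.1
168 128 41 -34.6
171 142 41 -36.9
174 145 42 -39.5
177 135 40 -40.9
180 142 41 -43.4
183 136 42 -45.6
186 139 40 -47.5
189 142 42 -50.0
192 128 42 -51.9
209 ((463.06890869140625, 80.95732879638672), 34.2978401184082) 116.88356123630706 [461.14536263  83.2769501  116.74098012]
```

The jar has been pushed home (about +9 mm along the clamp), and the coil is squeezed about 1.2 mm. A full stroke would bring it to about 7 mm, so I'll let back once more and squeeze partway, checking as I go.

>>> arm_command(
  plan=[
    [1,0,0,0,0],
    [1,0,0,0,0],
    [1,0,0,0,0],
    [1,0,0,0,0],
    [1,0,0,0,0],
    [0,0,0,0,0],
    [0,0,0,0,0],
    [-0.06,0,0,0,0],
    [-0.1,0,0,0,0],
    [-0.1,0,0,0,0],
    [-0.1,0,0,0,0],
  ],
)

```text
clock: 21.8
eef_pos: [456.6, -108.4, 106.0]
eef_rot: [-3.139, -0.001, -0.047]
wrist_force: [-0.3, 14.0, 8.3]
finger_gap: 42.9
finger_force: 7.1
```

```bash
python3 -c "
from m import *
c=cam('wrist');meas(c,True)" | sed -n 1,32p
```

```text
60 107 64 29.7
63 104 64 28.0
66 90 62 27.0
69 72 60 26.1
72 75 56 26.5
75 68 53 26.2
78 83 49 26.9
81 120 61 17.8
84 114 61 16.0
87 81 59 14.6
90 73 56 14.5
93 73 52 14.9
96 74 48 14.8
99 89 44 15.0
102 154 43 13.2
105 198 43 11.0
108 147 38 11.1
111 119 47 5.3
114 119 47 3.2
117 119 46 1.1
120 122 46 -1.1
123 124 46 -3.3
126 123 47 -5.1
129 123 47 -7.4
132 85 45 -8.7
135 147 42 -9.8
138 213 40 -10.8
141 218 40 -12.7
144 190 40 -15.0
147 152 40 -17.4
150 152 40 -19.4
153 152 40 -21.7
```

>>> arm_command(
  plan=[
    [-0.12,0,0,0,0],
    [-0.12,0,0,0,0],
    [-0.12,0,0,0,0],
    [-0.12,0,0,0,0],
    [-0.12,0,0,0,0],
    [-0.12,0,0,0,0],
  ],
)

```text
clock: 22.6
eef_pos: [456.6, -108.4, 106.0]
eef_rot: [-3.139, -0.001, -0.047]
wrist_force: [-0.7, 13.1, 8.9]
finger_gap: 41.3
finger_force: 7.2
```

```bash
python3 -c "
from m import *
c=cam('wrist');cv2.imwrite('pics/w9.png',c['img']);meas(c,True)
c=cam('scene');P=cloud(c);z=P[...,2];hsv=cv2.cvtColor(c['img'],cv2.COLOR_BGR2HSV)
q=P[(z>112)&(z<122)&(abs(P[...,0]-465)<45)&(abs(P[...,1]-80)<45)&(hsv[...,1]<60)]
print(cv2.minEnclosingCircle(q[:,:2].astype(np.float32)),np.median(q[:,2]))
" | sed -n '8,28p;46p'
```

```text
81 120 61 17.6
84 115 61 16.0
87 82 59 15.1
90 73 56 14.8
93 73 52 14.9
96 74 48 15.0
99 81 44 15.0
102 161 43 13.4
105 197 44 10.7
108 150 39 11.0
111 120 47 5.3
114 120 47 3.1
117 120 46 0.9
120 123 46 -1.1
123 123 46 -3.1
126 123 46 -5.0
129 123 47 -7.4
132 82 45 -8.7
135 151 43 -10.0
138 212 40 -10.9
141 218 40 -13.1
((465.1507263183594, 80.60326385498047), 34.784706115722656) 116.44750562490026
```

View pics/w9.png

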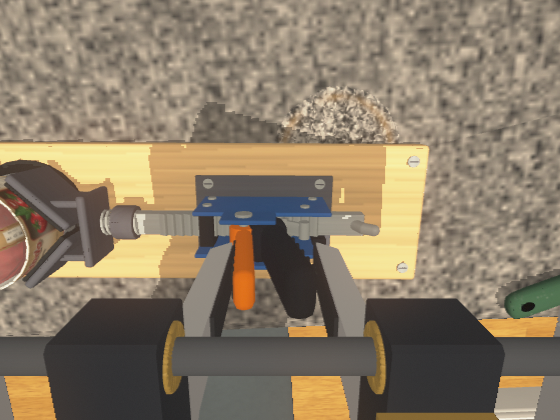

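The wrist view shows the trigger (243,265) held partly squeezed, with a gap to the grip. The jaw (90,225) is seated on the jar, and the coil (108,222) has shortened from about 13 to about 8–9 mm of visible length, so it is squeezed about 4–5 mm. The jar is home and upright, and nothing else was touched. I'm handing it in.

```bash
python3 -c "
from cell import ticket
print(ticket.sign_off())"
```

```text
the job is handed in; nothing more can be done
None
```

I handed the job in at about 23 s of the 58 s; sign-off gave no verdict. The jam jar stands upright against the fixed jaw, the sprung jaw's coil is squeezed about 4–5 mm by camera estimate, and the gripper is still holding the trigger squeezed.

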